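# Hold a flask down on the vortex mixer

### The job

Clear the white stirring rod off the cup of the vortex mixer and lay it, without dropping it, level and centred in a free matching pair of notches of the pipette rest. Then take the smaller of the two stoppered round flasks by its neck, set it upright in the mixer's sprung cup and press it straight down until the cup is at the bottom of its travel, without forcing the glass. Finish like that, still gripping the neck and holding the flask pressed down; leave everything else where it stands.

Things in the scene. Friction and masses are not known exactly. Their poses are not given: they have to be found in the camera images.
- mixer: Touch-operated vortex mixer, fixed: a white case 164 x 132 mm, 95 mm high on rubber feet, origin under its centre on the bench; +x points from its sloping control panel to its back, z up. Its round sprung cup is on the vertical axis through the origin, on top of the case.
- cup_ring (a point): Centre of the cup's black rubber ring at mid-thickness, z up; it goes down with the cup. The ring is 10 mm thick, 62 mm across outside, 42 mm inside; its top is 5 mm above this point (130 mm above the bench and 35 mm above the case when up). With the small flask seated, its bulb's centre is 26 mm straight above this point.
- cup (a joint): How far the cup is pressed down, in m: 0 up, 0.010 at its lower stop. A spring holds it up against the flask's weight; it starts to move at a push of about 4.5 N and reaches the stop at about 13.5 N.
- rod_center (a point): Centre of the loose white plastic stirring rod, 10 mm thick and 250 mm long, 36 to 58 g; its x axis runs along the rod. At the start it lies level across the cup's ring, roughly along the mixer's x, its middle near the cup's middle; it can roll.
- rest: White plastic pipette rest, fixed, 158 mm (x) by 150 mm (y), origin under its centre on the bench, z up. Two upright notched end plates 8 mm thick stand at x = -75 and +75 mm; between them it is open down to a 5 mm floor, but for a thin side rail at y = -62 and +62 mm (tops 24 mm above the bench).
- rest_notches (a point): Middle of the rest at the level of the notch bottoms, 40 mm above the bench; axes as rest. Each end plate has four 90-degree V-notches at y = -42, -14, +14, +42 mm, crests 14 mm above the bottoms. The rod lying in a matching pair is parallel to x, its centre 7 mm above this level. The pair at y = -42 is taken by a glass pipette.
- flask_neck (a point): Point on the axis of the small flask, half-way up its free neck (26 mm in diameter), where it is gripped: 82 mm above the underside, 18 mm below the underside of the white stopper (23 mm wide, 12 mm thick), 21 mm above where the neck meets the bulb; z up along the neck.
- flask_bulb (a point): Centre of the small flask's round bulb (32 mm radius), 50 mm below flask_neck on the same axis; z up along the neck.
- rod: The stirring rod, same point and axes as rod_center.
- flask: The small stoppered round-bottom flask: amber glass, 84 to 162 g, bulb 64 mm in diameter, 112 mm high with its stopper; origin at the middle of its underside, 82 mm below flask_neck, z up along the neck. It starts upright in a cork ring (84 mm across, 28 mm high), its underside 14 mm above the bench.
- flask_large: Bystander: the larger flask of the same kind (bulb 85 mm, neck 28 mm, 146 mm high), upright in its own cork ring (104 mm across); origin at its underside. The two flasks may stand either way round.
- pipette: Bystander: glass pipette, 8 mm thick and 272 mm long, lying along x in the rest's notches at y = -42 mm; origin at its middle.
- beaker: Bystander: glass beaker 50 mm wide, 70 mm high; origin under its centre.
- beaker_small: Bystander: glass beaker 42 mm wide, 58 mm high; origin under its centre.
- cork_spare: Bystander: empty cork ring, fixed, 90 mm across, 28 mm high; origin under its centre.
- reagent_bottle: Bystander: white plastic bottle 60 mm wide, 115 mm high; origin under its centre.
- wash_bottle: Bystander: cream plastic wash bottle 64 mm wide, 182 mm high to the top of its bent spout; origin under its centre.

How it is judged:
By the outcome, as a careful person would: the job done as asked, in the order asked, and still so for the second after the job is handed in, while the arm keeps its last pose, push and grip.
It also fails if it takes over 64 s, if anything falls off the work surface, if the arm or the gripper's body presses on something with over 40 N, if the wrist force passes 120 N, or if a joint passes its speed limit or range.

### The arm

A 7-joint arm with a two-finger parallel gripper is mounted at the origin on the work surface. World frame = base frame: x ahead of the robot, y to its left, z up, the work surface at z = 0. Lengths are in m, angles in rad, forces in N, time in s.
With the tool pointing down it reaches from about 0.4 to 0.75 m from the base axis. Payload 19.5 kg.
Tool frame: the origin (TCP) lies midway between the tips of the shut fingers; the grasp point (between the pads) lies 19 mm behind it; z points along the fingers, y is the line along which they close (so a half turn about z gives the same grasp; the last joint's range is limited). The gripper opens to 85 mm and grips with 20 to 120 N. Pads are 22 mm wide; open, the fingers measure 114 mm over their backs; the gripper's body (76 mm by 85 mm) begins 54 mm behind the grasp point. The pads swing forward as they close: fully open they stand 13 mm farther back than shut.
Start: joints at [1.222, 0.707, -0.028, 1.485, 0.022, 0.951, -0.075], TCP at [0.174, -0.548, 0.231] pointing down, gripper open.
Joint ranges: [-2.71, 2.71], [-0.32, 2.16], [-1.57, 1.52], [0, 2.45], [-1.46, 4.6], [0, 2.02], [-2.83, 2.83]. Speed limits (rad/s): [1.89, 1.89, 2.57, 2.57, 3.01, 3.01, 3.01].

### API

Orientations are given as [roll, pitch, yaw] about the fixed x, y, z axes, in that order (R = Rz(yaw) Ry(pitch) Rx(roll)).
In Python, from workcell import readout, imaging, order gives the robot as it stands.
- The arm moves only by the tool send_rows, never from a script. Its argument "series" is a list of rows, each a list of 5 numbers: the gripper command: -1 is fully open, 1 is shut, values between are in proportion, then the shift along the tool's x, y, z in cm, then the turn about the tool's z in degrees. In form: [[grip, dx, dy, dz, roll], ...]. A call has exactly 5 rows; each row is the pose to reach, as a shift and turn from the pose commanded when the call began, along the tool's axes at that moment; what a row does not reach only later rows make up. A row lasts 1/12 s, in which the tool goes at most 41.7 mm and 7.16 degrees, less where a joint would pass 70% of its speed; a pose out of reach is approached as far as the arm can. A call with a gripper value outside its range is refused whole. The fingers move at their own pace and stop on an object; "force" is the grip in N (left out, the last holds). Time passes only in rows, so rows that repeat a pose let the fingers close, or fill a call up. It gives the time, the measured TCP pose, the force, the opening and the grip force at its end, in the units of the state.
- readout.get_obs(): the state, without advancing time (a new reading comes with each control period).
- imaging.read_camera(name): name is "side" or "top" or "wrist"; returns (picture, depth): 400x640x3 uint8, red, green, blue; 400x640 float32, m along the optical axis (not along the pixel's ray), 0 where there is no reading.
- imaging.calibration(name): a dict with "intrinsics" (3x3 intrinsics, pixels), "eye" and "rotation" of the camera in the world; the wrist camera has in their place "tool_from_camera" (4x4, takes a point from camera to tool coordinates, whose origin is the TCP and whose axes are the flange's). Camera axes: x right, y down, z forward; pixel columns grow to the right and rows downward; lengths in m; the calibration is good to about 2 mm. A picture is of the moment at which its call begins: read the wrist's pose just before it. calibration takes no time and is no camera call.
- order.job_done(): hands the job in; it is judged then, once.
Trained networks look in the newest picture that a camera, given by its name, has taken for a name from the list of things; names that differ only in an ending like _2 or _b are one class to them, and where a whole thing is asked for, a point or a joint stands for the part that bears it (a point fixed in the world has none). Each returns a list of dicts, best first, with "score" (0 to 1); they miss things now and then, are a little off and sometimes report something else, mostly with a low value. They report only what shows in the picture. A call takes as long as a camera call.
- imaging.find_in(camera, thing): "at" ([x, y, z] in m, in the coordinates of the camera as it stood for that picture, good to about 4 mm: the middle of the surface that is visible of it).
The state is a dict: "t": time; "joint_pos": joint angles; "qd": joint speeds; "joint_torque": joint torques, N m; "tcp_pos": TCP position; "orientation": TCP orientation; "ft_force": force on the tool from outside, world axes, zero at the start; "ft_torque": the same for the moment, N m; "finger_gap": opening from 0.0 (shut) to 1.0 (fully open); "finger_force": force on a finger pad.
Only numpy, scipy, OpenCV 4.12 (cv2) and the standard library are available. Lean on these libraries where they do the work, as an engineer would, in place of code of your own. Each camera call takes 0.05 s, during which the arm holds its last target. There are 200 camera calls.

## Working session

There is one attempt and no reset: what is moved stays moved. The work goes in short steps, Python scripts to look and compute and a tool call to move; the robot and the scene stay as the last step left them, time stands still between calls to the robot, and variables do not carry over. Pictures are saved under pics/ and viewed, at most 10 in all, crops included, and the job is handed in when it is done.

Besides the shell and the picture viewer there is one more tool, called after "Emit:" as a command line: name --pt "numbers of a row" for each row, then --argument value for the rest. send_rows: Moves the arm, as the interface text tells. Its arguments: {"type":"object","properties":{"series":{"type":"array"},"force":{"type":"number"}},"required":["series"]}

```bash
mkdir -p pics; cat > h.py <<'E'
import numpy as np, cv2
from workcell import readout, imaging, order
from scipy.spatial.transform import Rotation as R
def pose():
    o=readout.get_obs(); T=np.eye(4); T[:3,:3]=R.from_euler('xyz',o['orientation']).as_matrix(); T[:3,3]=o['tcp_pos']; return T,o
def cam(name):
    T,o=pose(); p,d=imaging.read_camera(name); c=imaging.calibration(name)
    if name=='wrist': W=T@np.array(c['tool_from_camera'])
    else:
        W=np.eye(4); W[:3,:3]=c['rotation']; W[:3,3]=c['eye']
    return p,d,np.array(c['intrinsics']),W
def cloud(d,K,W):
    v,u=np.mgrid[:d.shape[0],:d.shape[1]]
    P=np.stack([(u-K[0,2])/K[0,0]*d,(v-K[1,2])/K[1,1]*d,d],-1)
    Q=P@W[:3,:3].T+W[:3,3]; Q[d==0]=np.nan; return Q
def find(name,thing,W,n=2):
    return [(round(r['score'],2),np.round(W[:3,:3]@r['at']+W[:3,3],3)) for r in imaging.find_in(name,thing)[:n]]
def save(p,f): cv2.imwrite('pics/'+f,p[:,:,::-1])
E
python3 - <<'E'
from h import *
T,o=pose(); print(o)
for n in ['top','side']:
    p,d,K,W=cam(n); save(p,n+'0.png'); np.savez(n+'0.npz',p=p,d=d,K=K,W=W); print(n,K.tolist(),W.round(3).tolist())
    for t in ['mixer','cup_ring','rod','rest','flask','flask_large','flask_neck','flask_bulb','pipette','reagent_bottle','wash_bottle','beaker','beaker_small','cork_spare']:
        print(t,find(n,t,W))
print(np.round(imaging.calibration('wrist')['tool_from_camera'],3).tolist())
print(readout.get_obs()['t'])
E
```

```text
{'t': 0.0, 'joint_pos': array([ 1.22227307,  0.70706948, -0.0276268 ,  1.48498926,  0.0219805 ,
        0.95085074, -0.07550082]), 'qd': array([-0.00038584,  0.00071273,  0.00080448, -0.00023309, -0.00056163,
       -0.00180345,  0.0008387 ]), 'joint_torque': array([-7.80319824e-04, -8.83220172e+01,  1.23430509e+00, -2.36168736e+01,
        1.68153219e-02,  6.64329214e-03, -1.32358546e-04]), 'tcp_pos': array([ 0.17360415, -0.54791073,  0.23084889]), 'orientation': array([-3.14057724e+00,  8.04174802e-06,  3.06818486e-01]), 'ft_force': array([-0.46915754,  0.84612871,  0.2912891 ]), 'ft_torque': array([-0.07174488,  0.00975251, -0.00700944]), 'finger_force': 0.0, 'finger_gap': 1.0020370723771104}
top [[386.5372369798411, 0.0, 315.30322697290126], [0.0, 386.5372369798411, 199.37459587508735], [0.0, 0.0, 1.0]] [[-2.977, -0.042, -1.57, 0.43], [-2.977, -0.042, -1.57, 0.056], [-2.977, -0.042, -1.57, 0.945], [0.0, 0.0, 0.0, 1.0]]
mixer [(0.88, array([-1.063, -1.437, -0.548])), (0.36, array([-0.268, -0.641,  0.247]))]
cup_ring [(0.94, array([-1.024, -1.398, -0.509])), (0.4, array([-0.261, -0
[... 1577 characters left out ...]
_neck [(0.89, array([-3.436, -3.016, -2.925]))]
flask_bulb [(0.67, array([-3.422, -3.003, -2.912])), (0.67, array([-2.513, -2.094, -2.003]))]
pipette [(0.83, array([-2.18 , -1.761, -1.67 ]))]
reagent_bottle [(0.97, array([-2.771, -2.352, -2.26 ])), (0.66, array([-3.193, -2.774, -2.683]))]
wash_bottle [(0.85, array([-1.388, -0.968, -0.877])), (0.51, array([-2.494, -2.074, -1.983]))]
beaker [(0.78, array([-2.079, -1.659, -1.568]))]
beaker_small [(0.71, array([-2.639, -2.219, -2.128])), (0.62, array([-2.775, -2.356, -2.265]))]
cork_spare [(0.89, array([-3.204, -2.785, -2.694]))]
[[0.001, -0.956, -0.293, 0.074], [1.0, 0.001, 0.001, 0.0], [-0.001, -0.293, 0.956, -0.141], [0.0, 0.0, 0.0, 1.0]]
1.5
```

The camera "rotation" is roll, pitch, yaw, so I'll fix that in the helper.

```bash
sed -i "s/W\[:3,:3\]=c\['rotation'\]/W[:3,:3]=R.from_euler('xyz',c['rotation']).as_matrix()/" h.py
python3 - <<'E'
from h import *
for n in ['top','side']:
    p,d,K,W=cam(n); np.savez(n+'0.npz',p=p,d=d,K=K,W=W); print(n,W.round(3).tolist())
    for t in ['mixer','cup_ring','rod','rest','flask','flask_large','flask_neck','flask_bulb','pipette','wash_bottle','beaker']:
        print(t,find(n,t,W))
    Q=cloud(d,K,W); print(np.nanmedian(Q[...,2]))
E
```

```text
top [[0.001, -0.986, 0.164, 0.43], [-0.999, -0.008, -0.041, 0.056], [0.042, -0.164, -0.986, 0.945], [0.0, 0.0, 0.0, 1.0]]
mixer [(0.71, array([ 0.608, -0.019,  0.09 ]))]
cup_ring [(0.97, array([ 0.614, -0.022,  0.128])), (0.33, array([ 0.451, -0.234,  0.071]))]
rod [(0.85, array([ 0.601, -0.027,  0.133]))]
rest [(0.87, array([0.459, 0.273, 0.005]))]
flask [(0.66, array([ 0.454, -0.236,  0.069]))]
flask_large [(0.86, array([ 0.58 , -0.208,  0.082]))]
flask_neck [(0.69, array([ 0.448, -0.237,  0.068]))]
flask_bulb [(0.59, array([ 0.451, -0.238,  0.068]))]
pipette [(0.87, array([0.458, 0.228, 0.049])), (0.51, array([0.465, 0.271, 0.008]))]
wash_bottle [(0.72, array([0.689, 0.344, 0.112]))]
beaker [(0.9, array([0.767, 0.117, 0.039]))]
5.134811465168365e-05
side [[-0.925, -0.257, 0.28, 0.283], [-0.38, 0.643, -0.664, 0.702], [-0.009, -0.721, -0.693, 0.793], [0.0, 0.0, 0.0, 1.0]]
mixer [(0.69, array([0.601, 0.018, 0.083]))]
cup_ring [(0.72, array([ 0.615, -0.016,  0.129]))]
rod [(0.61, array([ 0.602, -0.024,  0.142]))]
rest [(0.63, array([ 0.743, -0.148,  0.077])), (0.62, array([0.466, 0.282, 0.007]))]
flask [(0.73, array([ 0.446, -0.233,  0.063]))]
flask_large [(0.58, array([ 0.58 , -0.203,  0.082]))]
flask_neck [(0.6, array([ 0.444, -0.233,  0.068])), (0.57, array([ 0.599, -0.021,  0.142]))]
flask_bulb [(0.83, array([ 0.449, -0.235,  0.07 ]))]
pipette [(0.81, array([0.451, 0.234, 0.054])), (0.7, array([ 0.742, -0.148,  0.078]))]
wash_bottle [(0.78, array([0.683, 0.37 , 0.104]))]
beaker [(0.57, array([0.748, 0.124, 0.046]))]
0.0027282233253403954
```

View pics/top0.png

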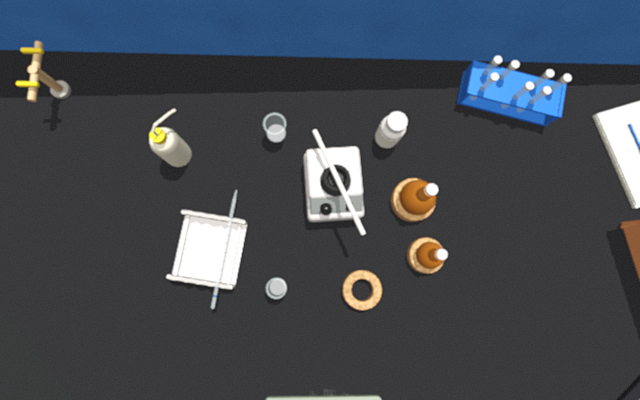

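View pics/side0.png

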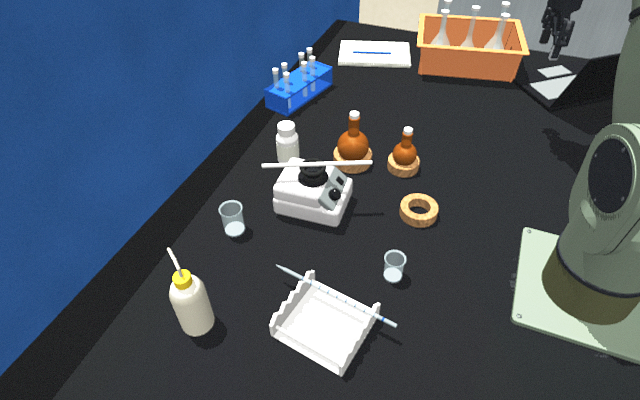

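Top: rod from (315,132) to (363,232) over the cup at (336,180); rest around (210,250) with the pipette on its right side; small flask (428,256), nearer the robot, large one (413,198). Now precise geometry from the saved clouds.

```bash
python3 - <<'E'
from h import *
for n in ['top','side']:
    z=np.load(n+'0.npz'); Q=cloud(z['d'],z['K'],z['W']); p=z['p'].astype(int)
    X,Y,Z=Q[...,0],Q[...,1],Q[...,2]; white=p.min(-1)>140
    print(n)
    m=white&(Z>.129)&(Z<.16)&(abs(X-.6)<.16)&(abs(Y+.02)<.1)
    P=Q[m]; c=P.mean(0); u=np.linalg.svd(P-c)[2][0]; t=(P-c)@u
    u*=np.sign(u[0]); t=(P-c)@u
    print('rod',len(P),c.round(4),u.round(4),np.percentile(t,[0,1,99,100]).round(3),'mid',(c+u*(t.min()+t.max())/2).round(4), 'ztop',np.percentile(P[:,2],[10,50,90]).round(4))
    dark=(p.max(-1)<70)&(Z>.122)&(Z<.136)&(abs(X-.61)<.06)&(abs(Y+.02)<.06)
    D=Q[dark]; print('ring',len(D),D.mean(0).round(4),(D.min(0)).round(4),D.max(0).round(4))
    m=(Z>.03)&(Z<.07)&(abs(X-.46)<.13)&(abs(Y-.27)<.12)&white
    (cx,w,a)=cv2.minAreaRect(Q[m][:,:2].astype(np.float32)); print('rest',m.sum(),cx,w,a, np.percentile(Q[m][:,2],[50,95,100]))
    m=(Z>.085)&(abs(X-.81/1.8)<.03)&(abs(Y+.235)<.035)
    m=(Z>.07)&(Z<.16)&(np.hypot(X-.45,Y+.235)<.04); 
    for lo,hi in [(.06,.075),(.08,.09),(.09,.10),(.10,.112),(.112,.121),(.121,.14)]:
        k=(Z>lo)&(Z<hi)&(np.hypot(X-.45,Y+.235)<.045); 
        if k.sum(): print('fl',lo,k.sum(),Q[k].mean(0).round(4),Q[k].min(0).round(3),Q[k].max(0).round(3))
    big=(Z>.135)&(np.hypot(X-.58,Y+.205)<.05); print('big',Q[big].mean(0))
    m=(Z>.088)&(Z<.1)&(abs(X-.61)<.12)&(abs(Y+.02)<.1)&white
    print('case',cv2.minAreaRect(Q[m][:,:2].astype(np.float32)))
E
```

```text
top
rod 544 [ 0.6024 -0.0277  0.1385] [0.909  0.4168 0.0016] [-0.122 -0.12   0.123  0.126] mid [ 0.6041 -0.027   0.1385] ztop [0.136  0.1388 0.1408]
ring 169 [ 0.6117 -0.0214  0.1287] [ 0.584  -0.0487  0.1222] [0.6395 0.0057 0.1328]
rest 892 (0.46805432438850403, 0.2684664726257324) (0.1489333063364029, 0.2614048421382904) 80.54009246826172 [0.04825143 0.05289725 0.0560787 ]
fl 0.06 287 [ 0.4487 -0.239   0.0678] [ 0.422 -0.274  0.06 ] [ 0.477 -0.218  0.075]
fl 0.08 26 [ 0.4496 -0.2377  0.0845] [ 0.438 -0.244  0.08 ] [ 0.462 -0.234  0.089]
fl 0.09 16 [ 0.4476 -0.2382  0.0952] [ 0.438 -0.244  0.091] [ 0.462 -0.235  0.1  ]
fl 0.1 20 [ 0.4494 -0.2376  0.1051] [ 0.438 -0.245  0.1  ] [ 0.461 -0.235  0.111]
fl 0.112 37 [ 0.4489 -0.24    0.1151] [ 0.437 -0.252  0.112] [ 0.461 -0.235  0.121]
fl 0.121 90 [ 0.4496 -0.2468  0.1263] [ 0.439 -0.258  0.122] [ 0.461 -0.236  0.129]
big [ 0.58296669 -0.21934433  0.15203121]
case ((0.6234086155891418, -0.022638462483882904), (0.13932819664478302, 0.12298353016376495), 4.441771984100342)
side
rod 489 [ 0.6041 -0.0241  0.1389] [ 0.9091  0.4166 -0.0013] [
[... 272 characters left out ...]
133178711 [0.04840191 0.05406381 0.05853283]
fl 0.06 188 [ 0.4461 -0.2327  0.0676] [ 0.419 -0.268  0.06 ] [ 0.479 -0.217  0.075]
fl 0.08 38 [ 0.4485 -0.2378  0.0847] [ 0.436 -0.25   0.08 ] [ 0.462 -0.232  0.09 ]
fl 0.09 34 [ 0.4481 -0.2386  0.0951] [ 0.437 -0.247  0.09 ] [ 0.462 -0.233  0.1  ]
fl 0.1 37 [ 0.4475 -0.2374  0.1066] [ 0.437 -0.245  0.101] [ 0.46  -0.232  0.112]
fl 0.112 34 [ 0.4483 -0.2388  0.1164] [ 0.437 -0.251  0.112] [ 0.461 -0.232  0.12 ]
fl 0.121 61 [ 0.4491 -0.2443  0.1268] [ 0.439 -0.259  0.121] [ 0.46  -0.235  0.131]
big [ 0.58306982 -0.21577059  0.14979467]
case ((0.6225367784500122, -0.01993761956691742), (0.13952584564685822, 0.12279153615236282), 2.7886550426483154)
```

Emit:
send_rows --pt "0 10.6 -7.3 -1 -2" --pt "0 21 -14.5 -1 -4" --pt "0 31.5 -21.5 -1 -6" --pt "0 42 -29 -1 -7" --pt "0 53 -36.4 -1 -7"

```text
t: 3.12
tcp_pos: [0.3023, -0.3822, 0.2377]
orientation: [3.141, -0.0, 0.43]
ft_force: [0.5, -0.9, -0.1]
finger_gap: 0.499
finger_force: 0.0
```

```bash
cat >> h.py <<'E'
def to(x,y,z,yaw_deg):
    "tool-frame shift (cm) and turn (deg) to a world TCP target, tool down"
    T,o=pose(); s=T[:3,:3].T@(np.array([x,y,z])-T[:3,3])*100
    yaw=np.degrees(o['orientation'][2]); t=-((yaw_deg-yaw+90)%180-90)
    print('t %.2f tcp'%o['t'],o['tcp_pos'].round(4),'rpy',np.degrees(o['orientation']).round(2),'q',o['joint_pos'].round(2),'gap %.3f F'%o['finger_gap'],o['ft_force'].round(1),'-> shift',s.round(2),'turn',round(t,1))
E
python3 -c "
from h import *
to(.570,-.041,.24,24.6)"
```

```text
t 3.12 tcp [ 0.3023 -0.3822  0.2377] rpy [ 1.7998e+02 -1.0000e-02  2.4630e+01] q [ 0.86  0.57 -0.04  1.79  0.03  0.79 -0.33] gap 0.499 F [ 0.5 -0.9 -0.1] -> shift [ 38.56 -19.86  -0.23] turn 0.0
```

Emit:
send_rows --pt "0 38.5 -19.8 0 0" --pt "0 38.5 -19.8 0 0" --pt "0 38.5 -19.8 0 0" --pt "0 38.5 -19.8 0 0" --pt "0 38.5 -19.8 0 0"

```text
t: 3.53
tcp_pos: [0.4314, -0.2183, 0.2377]
orientation: [3.141, -0.0, 0.429]
ft_force: [1.1, -1.5, -0.3]
finger_gap: 0.502
finger_force: 0.0
```

```bash
python3 -c "
from h import *
to(.570,-.041,.24,24.6)"
```

```text
t 3.53 tcp [ 0.4314 -0.2183  0.2377] rpy [ 1.7999e+02 -1.0000e-02  2.4580e+01] q [ 0.4   0.56 -0.    1.8   0.    0.78 -0.74] gap 0.502 F [ 1.1 -1.5 -0.3] -> shift [ 19.98 -10.36  -0.23] turn -0.0
```

Emit:
send_rows --pt "0 20 -10.4 0 0" --pt "0 20 -10.4 0 0" --pt "0 20 -10.4 0 0" --pt "0 20 -10.4 0 0" --pt "0 20 -10.4 0 0"

```text
t: 3.95
tcp_pos: [0.5595, -0.0538, 0.2377]
orientation: [3.142, -0.0, 0.429]
ft_force: [0.6, -1.0, 0.4]
finger_gap: 0.502
finger_force: 0.0
```

```bash
python3 - <<'E'
from h import *
p,d,K,W=cam('wrist'); save(p,'w1.png'); Q=cloud(d,K,W); X,Y,Z=[Q[...,i] for i in range(3)]
m=(p.min(-1)>110)&(Z>.130)&(Z<.16)
P=Q[m]; c=P.mean(0); u=np.linalg.svd(P-c)[2][0]; u*=np.sign(u[0]); t=(P-c)@u
print(m.sum(),c,u,np.degrees(np.arctan2(u[1],u[0])),t.min(),t.max(),(c+u*t.max()),c+u*t.min(),np.percentile(P[:,2],[50,95]))
D=Q[(p.max(-1)<70)&(Z>.122)&(Z<.136)]; print('ring',D.min(0),D.max(0))
to(.570,-.041,.117,24.6)
E
```

```text
3633 [ 0.60641888 -0.05295683  0.14023424] [ 0.46897024  0.88111708 -0.06082436] 61.976078659711725 -0.17236324843375495 0.10769707386522033 [0.6569256  0.0419369  0.13368363] [ 0.52558565 -0.20482904  0.15071812] [0.13811918 0.15510237]
ring [ 0.57165104 -0.2226002   0.12299431] [0.64379204 0.00756995 0.13595979]
t 4.00 tcp [ 0.5633 -0.0459  0.2371] rpy [-179.81   -0.21   25.03] q [ 0.01  0.68  0.03  1.52 -0.03  0.94 -1.08] gap 0.500 F [ 3.9 12.6 -2.4] -> shift [ 0.77 -0.12 12.01] turn 0.4
```

View pics/w1.png

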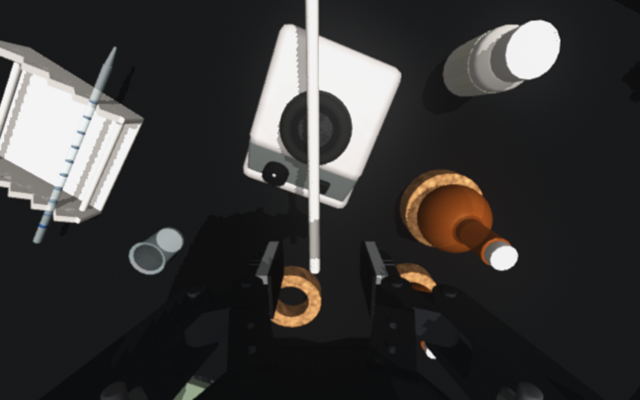

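The rod runs along the image's vertical at column ~314, between the fingers (270 and 375); the rest is at the left edge. The image was taken mid-stop, so I'll descend part way and re-measure at rest.

Emit:
send_rows --pt "0 0 0 3 0" --pt "0 0 0 6 0" --pt "0 0 0 7.7 0" --pt "0 0 0 7.7 0" --pt "0 0 0 7.7 0"

```text
t: 4.42
tcp_pos: [0.5585, -0.056, 0.1606]
orientation: [-3.141, 0.001, 0.429]
ft_force: [0.7, 0.3, 0.1]
finger_gap: 0.499
finger_force: 0.0
```

```bash
python3 - <<'E'
from h import *
T,o=pose()
p,d,K,W=cam('wrist'); Q=cloud(d,K,W); X,Y,Z=[Q[...,i] for i in range(3)]
m=(p.min(-1)>110)&(Z>.128)&(Z<.15)&(abs(Y+.02-(X-.604)*.457)<.03)
P=Q[m]; c=P.mean(0); u=np.linalg.svd(P-c)[2][0]; u*=np.sign(u[0]); t=(P-c)@u
print(m.sum(),c,u,np.degrees(np.arctan2(u[1],u[0])),'near end',c+u*t.min(),np.percentile(P[:,2],[50,95]))
q=(c-T[:3,3]); yd=T[:3,1]; print('rod off along tool y (mm):',1000*((c-T[:3,3])@yd))
to(.570,-.041,.117,24.6)
E
```

```text
5229 [ 0.59935229 -0.02804898  0.13762637] [9.08632985e-01 4.17595545e-01 2.42536098e-04] 24.682877758858428 near end [ 0.49005963 -0.07827842  0.1375972 ] [0.1378218  0.13931504]
rod off along tool y (mm): -8.386396966749723
t 4.47 tcp [ 0.5589 -0.056   0.1615] rpy [ 1.7998e+02 -5.0000e-02  2.4570e+01] q [ 0.03  0.78  0.03  1.63 -0.03  0.74 -1.07] gap 0.495 F [ 0.  -0.2  0.6] -> shift [ 1.63 -0.9   4.45] turn -0.0
```

Emit:
send_rows --pt "0 1.6 -0.85 0 0" --pt "0 1.6 -0.85 1.5 0" --pt "0 1.6 -0.85 3 0" --pt "0 1.6 -0.85 4.5 0" --pt "0 1.6 -0.85 4.5 0"

```text
t: 4.88
tcp_pos: [0.5692, -0.0415, 0.1148]
orientation: [-3.141, 0.001, 0.429]
ft_force: [-0.8, -0.6, -0.5]
finger_gap: 0.502
finger_force: 0.0
```

Emit:
send_rows --pt "0.5 0 0 0 0" --pt "0.6 0 0 0 0" --pt "1 0 0 0 0" --pt "1 0 0 0 0" --pt "1 0 0 0 0" --force 60

```text
t: 5.3
tcp_pos: [0.57, -0.0415, 0.1163]
orientation: [3.141, -0.001, 0.429]
ft_force: [1.0, 1.1, 3.2]
finger_gap: 0.094
finger_force: 58.8
```

Emit:
send_rows --pt "1 0 0 0 0" --pt "1 0 0 0 0" --pt "1 0 0 0 0" --pt "1 0 0 0 0" --pt "1 0 0 0 0"

```text
t: 5.72
tcp_pos: [0.5698, -0.0415, 0.1156]
orientation: [3.141, -0.001, 0.429]
ft_force: [2.7, 0.5, 4.6]
finger_gap: 0.093
finger_force: 58.9
```

Emit:
send_rows --pt "1 0 0 -1 0" --pt "1 0 0 -3 0" --pt "1 0 0 -5.5 0" --pt "1 0 0 -8 0" --pt "1 0 0 -10 0"

```text
t: 6.13
tcp_pos: [0.5691, -0.0416, 0.2176]
orientation: [-3.141, 0.0, 0.429]
ft_force: [-0.3, 0.4, -0.6]
finger_gap: 0.095
finger_force: 58.6
```

```bash
cat > rest.py <<'E'
from h import *
from scipy.optimize import minimize
def fit(Q,p,g):
    X,Y,Z=[Q[...,i] for i in range(3)]
    m=(Z>.030)&(Z<.0545)&(np.hypot(X-.467,Y-.27)<.125)&(p.min(-1)>110)
    P=Q[m][:,:2]
    def loc(a,P=P):
        c,s=np.cos(a[2]),np.sin(a[2]); d=P-a[:2]; return d@np.array([[c,-s],[s,c]])
    def cost(a):
        q=loc(a); ex=np.maximum(abs(abs(q[:,0])-75e-3)-3e-3,0)
        ey=np.maximum(abs(q[:,1])-75e-3,0); pip=abs(q[:,1]+.042)<.007
        return np.minimum(np.hypot(ex,ey)*1e3,8)[~pip].mean()
    r=minimize(cost,g,method='Nelder-Mead',options=dict(initial_simplex=[g,[g[0]+.01,g[1],g[2]],[g[0],g[1]+.01,g[2]],[g[0],g[1],g[2]+.08]],xatol=1e-5,fatol=1e-6,maxiter=2000))
    q=loc(r.x); k=abs(abs(q[:,0])-.075)<.006
    print(m.sum(),r.x[:2].round(4),np.degrees(r.x[2]).round(2),'cost',round(r.fun,3),'x ends',np.percentile(q[k,0],[1,99]).round(4),'y ends +plate',np.percentile(q[k&(q[:,0]>0),1],[1,99]).round(4),'-plate',np.percentile(q[k&(q[:,0]<0),1],[1,99]).round(4))
    return r.x
E
python3 - <<'E'
from rest import *
for n in ['top','side']:
    z=np.load(n+'0.npz'); fit(cloud(z['d'],z['K'],z['W']),z['p'],np.array([.467,.27,-.17]))
T,o=pose()
p,d,K,W=cam('side'); save(p[100:340,120:480].repeat(2,0).repeat(2,1)[:560],'s1.png')
Q=cloud(d,K,W); m=(p.min(-1)>110)&(Q[...,2]>.19)&(abs(Q[...,0]-.6)<.16)&(abs(Q[...,1]+.025-(Q[...,0]-.604)*.457)<.02)
P=Q[m];c=np.median(P,0);P=P[abs(P[:,2]-c[2])<.025];c=P.mean(0);u=np.linalg.svd(P-c)[2][0];u*=np.sign(u[0]);t=(P-c)@u
print('rod',len(P),u,'slope deg',np.degrees(np.arcsin(u[2])),c+u*t.min(),c+u*t.max())
to(.467,.27,.25,-10)
E
```

```text
862 [0.4635 0.2697] -9.25 cost 0.244 x ends [-0.0789  0.079 ] y ends +plate [-0.0738  0.0721] -plate [-0.0739  0.0721]
1407 [0.4623 0.2714] -9.16 cost 0.231 x ends [-0.0784  0.08  ] y ends +plate [-0.0724  0.0736] -plate [-0.0724  0.0736]
rod 548 [0.91084742 0.41274142 0.00122426] slope deg 0.07014507648256692 [ 0.48826693 -0.07534406  0.23875113] [0.71489473 0.02735006 0.23905574]
t 6.18 tcp [ 0.5703 -0.0417  0.2208] rpy [179.89  -0.21  24.56] q [-0.    0.71  0.04  1.52 -0.03  0.91 -1.1 ] gap 0.094 F [1.4 0.1 5.8] -> shift [  3.57 -32.64  -2.97] turn 34.6
```

Rod is level, with its centre 37 mm ahead of the grasp; rest at (0.463, 0.2705), yaw -9.2°. I'll carry it over in several calls.

```bash
python3 -c "
from h import *
to(.429,.2902,.24,-9.2)"
```

```text
t 6.18 tcp [ 0.5703 -0.0417  0.2208] rpy [179.89  -0.21  24.56] q [-0.    0.71  0.04  1.52 -0.03  0.91 -1.1 ] gap 0.094 F [1.4 0.1 5.8] -> shift [  0.95 -36.06  -1.99] turn 33.8
```

Emit:
send_rows --pt "1 0 -1.5 -0.5 1" --pt "1 0 -4 -1.5 4" --pt "1 0 -7 -2 8" --pt "1 0.3 -10 -2 12" --pt "1 0.5 -13 -2 16"

```text
t: 6.6
tcp_pos: [0.519, 0.0798, 0.236]
orientation: [-3.141, 0.0, 0.146]
ft_force: [0.1, 0.2, -1.3]
finger_gap: 0.094
finger_force: 58.6
```

```bash
python3 -c "
from h import *
to(.429,.2902,.24,-9.2)"
```

```text
t 6.60 tcp [0.519  0.0798 0.236 ] rpy [-1.7998e+02  3.0000e-02  8.3500e+00] q [-0.29  0.63  0.14  1.66 -0.11  0.86 -1.53] gap 0.094 F [ 0.1  0.2 -1.3] -> shift [ -5.85 -22.13  -0.39] turn 17.5
```

Emit:
send_rows --pt "1 -1 -4 0 4" --pt "1 -2 -8 0 8" --pt "1 -3.3 -12.5 0 12" --pt "1 -4.5 -17 0 16" --pt "1 -5.4 -20 0 17.5"

```text
t: 7.02
tcp_pos: [0.4352, 0.2701, 0.2357]
orientation: [3.141, 0.001, -0.16]
ft_force: [1.5, -0.5, 0.4]
finger_gap: 0.093
finger_force: 58.6
```

```bash
python3 -c "
from h import *
to(.429,.2902,.11,-9.2)"
```

```text
t 7.02 tcp [0.4352 0.2701 0.2357] rpy [ 1.7998e+02  5.0000e-02 -9.1700e+00] q [-0.77  0.63  0.28  1.71 -0.22  0.84 -2.13] gap 0.093 F [ 1.5 -0.5  0.4] -> shift [-0.92 -1.89 12.57] turn 0.0
```

Emit:
send_rows --pt "1 -0.5 -1 1 0" --pt "1 -0.9 -1.9 3.5 0" --pt "1 -0.9 -1.9 7 0" --pt "1 -0.9 -1.9 10.5 0" --pt "1 -0.9 -1.9 12.5 0"

```text
t: 7.43
tcp_pos: [0.4295, 0.288, 0.1077]
orientation: [3.139, 0.003, -0.155]
ft_force: [-0.4, 0.4, -0.9]
finger_gap: 0.091
finger_force: 58.6
```

Emit:
send_rows --pt "1 0 0 0 0" --pt "1 0 0 0 0" --pt "1 0 0 0 0" --pt "1 0 0 0 0" --pt "1 0 0 0 0"

```text
t: 7.85
tcp_pos: [0.4313, 0.289, 0.1118]
orientation: [-3.14, -0.001, -0.156]
ft_force: [0.2, -1.1, -0.2]
finger_gap: 0.091
finger_force: 58.7
```

```bash
cat > rr.py <<'E'
from rest import *
def rod(Q,p,rt,lo,hi,W=None):
    c,s=np.cos(rt[2]),np.sin(rt[2]); d=Q-np.array([rt[0],rt[1],0]); L=np.stack([d[...,0]*c+d[...,1]*s,-d[...,0]*s+d[...,1]*c,d[...,2]],-1)
    m=(p.min(-1)>100)&(L[...,2]>lo)&(L[...,2]<hi)&(abs(L[...,0])<.17)&(abs(L[...,1]-.014)<.014)
    P=L[m]
    if len(P)<30: print('few',len(P)); return
    c0=np.median(P,0); u=np.linalg.svd(P-P.mean(0))[2][0]; u*=np.sign(u[0])
    print('rod in rest frame: n',len(P),'x ends',P[:,0].min().round(4),P[:,0].max().round(4),'med',c0.round(4),'u',u.round(4))
E
python3 - <<'E'
from rr import *
for n in ['wrist','top','side']:
    p,d,K,W=cam(n); save(p,n+'2.png'); Q=cloud(d,K,W); rt=fit(Q,p,np.array([.463,.2705,-.16])); rod(Q,p,np.array([.463,.2705,np.radians(-9.2)]),.115,.16)
to(.429,.2902,.028,-9.2)
E
```

```text
6608 [0.4622 0.2699] -8.64 cost 0.225 x ends [-0.0791  0.0791] y ends +plate [-0.0728  0.0728] -plate [-0.072   0.0741]
rod in rest frame: n 7402 x ends -0.0766 0.0817 med [0.0243 0.0126 0.1325] u [ 1.     0.004 -0.005]
776 [0.4633 0.2692] -9.06 cost 0.258 x ends [-0.0789  0.0793] y ends +plate [-0.074   0.0727] -plate [-0.0735  0.0281]
rod in rest frame: n 483 x ends -0.1195 0.1287 med [0.0226 0.0108 0.133 ] u [ 1.0e+00  4.8e-03 -9.0e-04]
1056 [0.4622 0.2708] -9.26 cost 0.217 x ends [-0.0784  0.0801] y ends +plate [-0.0725  0.0742] -plate [-0.073   0.0739]
rod in rest frame: n 695 x ends -0.1213 0.1281 med [0.0063 0.0146 0.1343] u [ 1.      0.0034 -0.0013]
t 8.00 tcp [0.431  0.2889 0.1111] rpy [-1.7996e+02 -3.0000e-02 -8.9100e+00] q [-0.76  0.82  0.19  1.83 -0.29  0.52 -2.1 ] gap 0.093 F [0.5 0.1 0.2] -> shift [-0.22 -0.09  8.31] turn 0.3
```

View pics/wrist2.png

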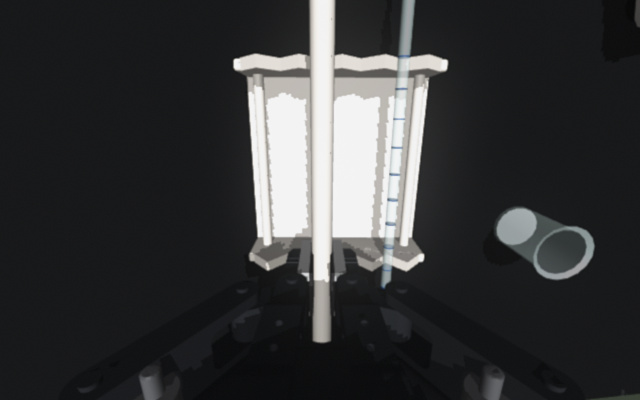

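Rod (column 321) is in the free inner position, pipette at column 403 on the other side. A small correction, then lower.

Emit:
send_rows --pt "1 -0.4 -0.1 1.5 0.2" --pt "1 -0.4 -0.1 3.5 0.2" --pt "1 -0.4 -0.1 5.5 0.2" --pt "1 -0.4 -0.1 7 0.2" --pt "1 -0.4 -0.1 7.5 0.2"

```text
t: 8.42
tcp_pos: [0.4265, 0.29, 0.034]
orientation: [3.14, 0.002, -0.159]
ft_force: [0.2, -0.7, -1.1]
finger_gap: 0.084
finger_force: 58.7
```

Emit:
send_rows --pt "1 0 0 0 0" --pt "1 0 0 0.1 0" --pt "1 0 0 0.2 0" --pt "1 0 0 0.3 0" --pt "1 0 0 0.4 0"

```text
t: 8.83
tcp_pos: [0.4273, 0.2905, 0.032]
orientation: [-3.141, -0.001, -0.159]
ft_force: [0.5, 0.8, 0.0]
finger_gap: 0.093
finger_force: 58.7
```

```bash
python3 - <<'E'
from rr import *
for n in ['top','side']:
    p,d,K,W=cam(n); Q=cloud(d,K,W); rod(Q,p,np.array([.4625,.270,np.radians(-9.1)]),.045,.08)
to(.429,.2902,.028,-9.2)
E
```

```text
rod in rest frame: n 399 x ends -0.123 0.1243 med [0.0336 0.0118 0.0534] u [ 1.      0.0092 -0.0015]
rod in rest frame: n 696 x ends -0.125 0.1249 med [0.0052 0.0154 0.0544] u [ 1.     -0.0024 -0.0028]
t 8.93 tcp [0.4271 0.2904 0.0317] rpy [-1.7998e+02 -1.0000e-02 -9.1200e+00] q [-0.73  0.96  0.13  1.87 -0.33  0.33 -2.07] gap 0.092 F [ 0.3 -0.2 -1. ] -> shift [ 0.19 -0.01  0.37] turn 0.1
```

Emit:
send_rows --pt "1 0 0 0.05 0" --pt "1 0 0 0.1 0" --pt "1 0 0 0.15 0" --pt "1 0 0 0.2 0" --pt "1 0 0 0.2 0"

```text
t: 9.35
tcp_pos: [0.4272, 0.2906, 0.0297]
orientation: [-3.141, -0.0, -0.159]
ft_force: [0.1, 1.5, 3.5]
finger_gap: 0.093
finger_force: 59.1
```

Emit:
send_rows --pt "1 0 0 0.03 0" --pt "1 0 0 0.06 0" --pt "1 0 0 0.1 0" --pt "1 0 0 0.1 0" --pt "1 0 0 0.1 0"

```text
t: 9.77
tcp_pos: [0.4273, 0.291, 0.029]
orientation: [-3.14, -0.001, -0.159]
ft_force: [0.1, 3.0, 11.1]
finger_gap: 0.091
finger_force: 59.9
```

Seated (11 N contact). Release by opening partly, then retreat upward.

Emit:
send_rows --pt "0.7 0 0 0 0" --pt "0.5 0 0 0 0" --pt "0.3 0 0 0 0" --pt "0.2 0 0 0 0" --pt "0.2 0 0 0 0"

```text
t: 10.18
tcp_pos: [0.427, 0.2902, 0.0284]
orientation: [3.141, 0.0, -0.159]
ft_force: [0.5, -0.2, 0.3]
finger_gap: 0.401
finger_force: 0.0
```

Emit:
send_rows --pt "0.2 0 0 -1 0" --pt "0.2 0 0 -4 0" --pt "0.2 0 0 -8 0" --pt "0.2 0 0 -12 0" --pt "0.2 0 0 -16 0"

```text
t: 10.6
tcp_pos: [0.4266, 0.2898, 0.1911]
orientation: [3.142, 0.0, -0.16]
ft_force: [-0.5, 0.7, -0.9]
finger_gap: 0.397
finger_force: 0.0
```

```bash
python3 - <<'E'
from rr import *
for n in ['top','side']:
    p,d,K,W=cam(n); save(p,n+'3.png'); Q=cloud(d,K,W); rod(Q,p,np.array([.4625,.270,np.radians(-9.1)]),.040,.075)
    z=np.load(n+'0.npz');print(abs(p.astype(int)-z['p']).sum())
to(.449,-.247,.22,-60)
E
```

```text
rod in rest frame: n 470 x ends -0.1235 0.1243 med [0.0135 0.013  0.0508] u [ 1.0e+00 -1.6e-03 -1.0e-04]
9067068
rod in rest frame: n 818 x ends -0.1246 0.1248 med [-0.01    0.0162  0.0522] u [ 1.     -0.0018 -0.0013]
11133842
t 10.70 tcp [0.4286 0.2911 0.1943] rpy [-179.67   -0.32   -9.14] q [-0.8   0.69  0.26  1.76 -0.25  0.72 -2.14] gap 0.401 F [ 0.5 -0.7 -0.9] -> shift [10.58 52.78 -2.81] turn 50.9
```

View pics/side3.png

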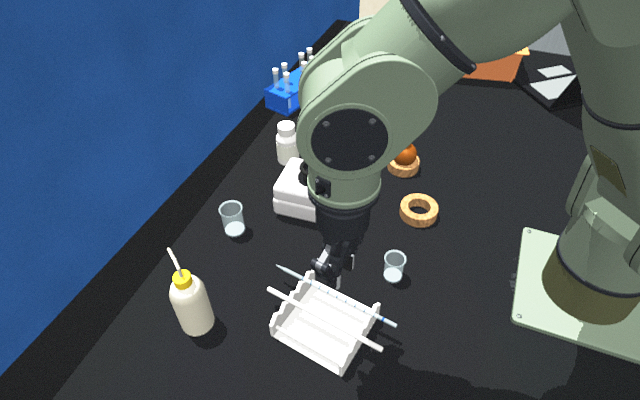

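Rod lies level and centred in the rest, spanning (268,290)–(382,350) beside the pipette. Now to the flask.

Emit:
send_rows --pt "-0.5 0.8 4 -3 0" --pt "-0.5 1.6 8 -4 0" --pt "-0.5 2.4 12 -4 0" --pt "-0.5 3.2 16 -4 0" --pt "-0.5 4 20 -4 0"

```text
t: 11.12
tcp_pos: [0.4341, 0.0905, 0.2293]
orientation: [-3.141, -0.001, -0.159]
ft_force: [1.1, 0.1, 0.1]
finger_gap: 0.746
finger_force: 0.0
```

Emit:
send_rows --pt "-0.5 0.8 4 0 0" --pt "-0.5 1.6 8 0 0" --pt "-0.5 2.4 12 0 0" --pt "-0.5 3.2 16 0 0" --pt "-0.5 4 20 0 0"

```text
t: 11.53
tcp_pos: [0.4418, -0.1136, 0.229]
orientation: [-3.141, -0.0, -0.159]
ft_force: [0.9, 0.5, -0.4]
finger_gap: 0.752
finger_force: 0.0
```

```bash
python3 -c "
from h import *
to(.449,-.247,.22,-9.1)"
```

```text
t 11.53 tcp [ 0.4418 -0.1136  0.229 ] rpy [-1.7999e+02 -1.0000e-02 -9.1300e+00] q [ 0.07  0.55  0.19  1.9  -0.15  0.7  -1.38] gap 0.752 F [ 0.9  0.5 -0.4] -> shift [ 2.83 13.06  0.9 ] turn -0.0
```

Emit:
send_rows --pt "-0.5 0.9 4 0.5 0" --pt "-0.5 1.8 8 1 0" --pt "-0.5 2.5 11.5 2 0" --pt "-0.5 2.8 13 3 0" --pt "-0.5 2.8 13 3.5 0"

```text
t: 11.95
tcp_pos: [0.4482, -0.2481, 0.1927]
orientation: [3.14, 0.001, -0.164]
ft_force: [-0.3, -0.6, 0.3]
finger_gap: 0.747
finger_force: 0.0
```

Emit:
send_rows --pt "-0.5 0 0 0 0" --pt "-0.5 0 0 0 0" --pt "-0.5 0 0 0 0" --pt "-0.5 0 0 0 0" --pt "-0.5 0 0 0 0"

```text
t: 12.37
tcp_pos: [0.4497, -0.2438, 0.194]
orientation: [3.142, -0.001, -0.158]
ft_force: [-0.2, 0.1, 0.1]
finger_gap: 0.749
finger_force: 0.0
```

```bash
python3 - <<'E'
from h import *
p,d,K,W=cam('wrist'); save(p,'w4.png'); Q=cloud(d,K,W); X,Y,Z=[Q[...,i] for i in range(3)]
near=np.hypot(X-.449,Y+.247)<.04
S=Q[near&(p.min(-1)>130)&(Z>.105)&(Z<.135)]; print('stopper',len(S),S.min(0).round(4),S.max(0).round(4),np.median(S,0).round(4))
for lo in [.04,.05,.06,.08,.09,.1]:
    P=Q[near&(Z>lo)&(Z<lo+.01)]; 
    if len(P): print(lo,len(P),P.min(0).round(4),P.max(0).round(4))
for t in ['flask_neck','flask_bulb']: print(t,find('wrist',t,W))
# ring on the mixer from the side camera
p,d,K,W=cam('side'); Q=cloud(d,K,W); D=Q[(p.max(-1)<75)&(Q[...,2]>.126)&(Q[...,2]<.135)&(np.hypot(Q[...,0]-.611,Q[...,1]+.02)<.045)]
print('ring side',len(D),D.min(0),D.max(0))
p,d,K,W=cam('top'); Q=cloud(d,K,W); D=Q[(p.max(-1)<75)&(Q[...,2]>.126)&(Q[...,2]<.135)&(np.hypot(Q[...,0]-.611,Q[...,1]+.02)<.045)]
if len(D): print('ring top',len(D),D.min(0),D.max(0))
to(.449,-.247,.077,-9.1)
E
```

```text
stopper 673 [ 0.4382 -0.2592  0.1119] [ 0.4601 -0.2352  0.1267] [ 0.4506 -0.2477  0.1248]
0.04 93 [ 0.4433 -0.2793  0.0414] [ 0.4807 -0.2181  0.05  ]
0.05 403 [ 0.4227 -0.2785  0.05  ] [ 0.4798 -0.2167  0.06  ]
0.06 943 [ 0.4245 -0.2757  0.06  ] [ 0.4766 -0.2194  0.07  ]
0.08 79 [ 0.4497 -0.2606  0.08  ] [ 0.4622 -0.2353  0.0899]
0.09 71 [ 0.4493 -0.2604  0.09  ] [ 0.4619 -0.236   0.0998]
0.1 72 [ 0.453  -0.2597  0.1001] [ 0.4619 -0.2366  0.11  ]
flask_neck [(0.75, array([ 0.458, -0.249,  0.068])), (0.68, array([ 0.581, -0.058,  0.084]))]
flask_bulb [(0.7, array([ 0.456, -0.248,  0.076])), (0.45, array([ 0.604, -0.043,  0.119]))]
ring side 202 [ 0.58386374 -0.05305066  0.12609502] [0.63963524 0.00810075 0.13385671]
ring top 237 [ 0.58401836 -0.04880542  0.12602008] [0.6396732  0.00577036 0.13386281]
t 12.62 tcp [ 0.4495 -0.2442  0.1935] rpy [-179.99   -0.     -9.11] q [ 0.35  0.67  0.15  1.77 -0.14  0.71 -1.15] gap 0.752 F [-0.  -0.3 -0.1] -> shift [-0.    0.28 11.65] turn -0.0
```

View pics/w4.png

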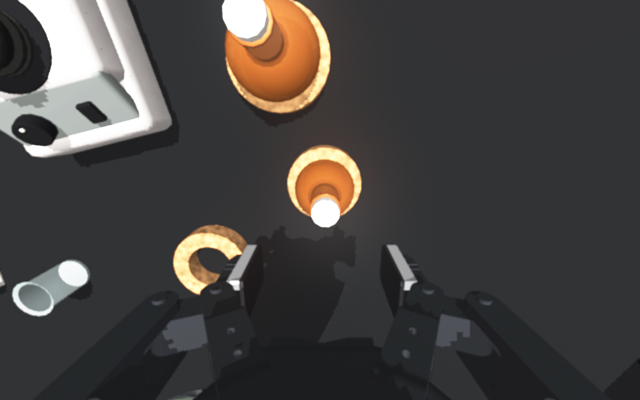

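Small flask's stopper at (325,212), between the finger columns (~250/395); its axis is at (0.449, -0.2477). Descend around the neck.

Emit:
send_rows --pt "-0.5 0 0.35 1 0" --pt "-0.5 0 0.35 4 0" --pt "-0.5 0 0.35 7.5 0" --pt "-0.5 0 0.35 10.5 0" --pt "-0.5 0 0.35 11.6 0"

```text
t: 13.03
tcp_pos: [0.4474, -0.2473, 0.0734]
orientation: [-3.14, 0.004, -0.159]
ft_force: [0.0, 0.8, -0.3]
finger_gap: 0.751
finger_force: 0.0
```

Emit:
send_rows --pt "-0.5 0 0 0 0" --pt "-0.2 0 0 0 0" --pt "0.1 0 0 0 0" --pt "0.3 0 0 0 0" --pt "0.4 0 0 0 0" --force 40

```text
t: 13.45
tcp_pos: [0.4493, -0.2478, 0.0783]
orientation: [3.142, -0.001, -0.159]
ft_force: [0.4, 3.1, 2.4]
finger_gap: 0.303
finger_force: 9.2
```

Emit:
send_rows --pt "0.6 0 0 0 0" --pt "0.8 0 0 0 0" --pt "1 0 0 0 0" --pt "1 0 0 0 0" --pt "1 0 0 0 0" --force 40

```text
t: 13.87
tcp_pos: [0.4494, -0.2476, 0.0783]
orientation: [-3.141, -0.001, -0.159]
ft_force: [0.6, 3.7, 10.0]
finger_gap: 0.296
finger_force: 38.8
```

Emit:
send_rows --pt "1 0 0 0 0" --pt "1 0 0 -0.5 0" --pt "1 0 0 -2 0" --pt "1 0 0 -4.5 0" --pt "1 0 0 -7 0" --force 60

```text
t: 14.28
tcp_pos: [0.4485, -0.2478, 0.1486]
orientation: [-3.141, 0.001, -0.159]
ft_force: [0.2, 0.0, -0.5]
finger_gap: 0.291
finger_force: 58.9
```

Emit:
send_rows --pt "1 0 0 -3 0" --pt "1 0 0 -6 0" --pt "1 0 0 -8 0" --pt "1 0 0 -8.5 0" --pt "1 0 0 -8.5 0"

```text
t: 14.7
tcp_pos: [0.4492, -0.248, 0.2338]
orientation: [3.141, -0.002, -0.159]
ft_force: [0.2, 0.7, -1.6]
finger_gap: 0.289
finger_force: 58.9
```

```bash
python3 - <<'E'
from h import *
for n in ['top','side']:
    p,d,K,W=cam(n); Q=cloud(d,K,W); X,Y,Z=[Q[...,i] for i in range(3)]
    T,o=pose(); m=(np.hypot(X-T[0,3],Y-T[1,3])<.042)&(Z<T[2,3]-.003)&(Z>T[2,3]-.09)&(p[...,0]>p[...,2]+30); P=Q[m]
    if len(P)>20:
        from scipy.optimize import least_squares
        r=least_squares(lambda c:np.linalg.norm(P-c,axis=1)-.032,[T[0,3],T[1,3],T[2,3]-.03],loss='soft_l1',f_scale=.002); print(n,len(P),'bulb centre',r.x.round(4),'rel tcp',(r.x-T[:3,3]).round(4))
to(.6118,-.022,.25,-9.1)
E
```

```text
top 433 bulb centre [ 0.4496 -0.2489  0.2016] rel tcp [ 0.0008 -0.0011 -0.0309]
side 480 bulb centre [ 0.4492 -0.2487  0.2025] rel tcp [ 0.0007 -0.001  -0.0292]
t 14.80 tcp [ 0.4486 -0.2477  0.2318] rpy [-1.7998e+02  5.0000e-02 -9.1300e+00] q [ 0.35  0.62  0.17  1.71 -0.13  0.82 -1.15] gap 0.292 F [-0.9  0.1 -1.9] -> shift [ 12.54 -24.87  -1.83] turn -0.0
```

Emit:
send_rows --pt "1 0.8 -2 -1 0" --pt "1 2 -6 -2.5 0" --pt "1 3.5 -11 -3 0" --pt "1 5 -15.5 -3 0" --pt "1 6 -19 -3 0"

```text
t: 15.22
tcp_pos: [0.5326, -0.0803, 0.2615]
orientation: [3.142, 0.001, -0.16]
ft_force: [-0.3, -0.1, -1.7]
finger_gap: 0.287
finger_force: 59.1
```

Emit:
send_rows --pt "1 0 0 0 0" --pt "1 0 0 0 0" --pt "1 0 0 0 0" --pt "1 0 0 0 0" --pt "1 0 0 0 0"

```text
t: 15.63
tcp_pos: [0.5318, -0.0833, 0.2621]
orientation: [3.141, 0.001, -0.161]
ft_force: [0.8, 0.1, -0.7]
finger_gap: 0.288
finger_force: 59.2
```

```bash
cat > ring.py <<'E'
from h import *
from scipy.optimize import least_squares
def ring(n,sv=None):
    p,d,K,W=cam(n); Q=cloud(d,K,W)
    if sv: save(p,sv)
    D=Q[(p.max(-1)<85)&(Q[...,2]>.1265)&(Q[...,2]<.134)&(np.hypot(Q[...,0]-.611,Q[...,1]+.021)<.04)]
    if len(D)<30: print(n,'few',len(D)); return
    f=lambda c:(lambda r:np.maximum(r-.031,0)+np.maximum(.021-r,0))(np.hypot(D[:,0]-c[0],D[:,1]-c[1]))
    r=least_squares(f,[.611,-.021],loss='soft_l1',f_scale=.001); print(n,len(D),'ring',r.x.round(4),'cost',r.cost,D.min(0).round(4),D.max(0).round(4))
E
python3 - <<'E'
from ring import *
ring('wrist','w5.png'); ring('top'); ring('side')
p,d,K,W=cam('wrist'); print(find('wrist','cup_ring',W))
to(.6118,-.022,.25,-9.1)
E
```

```text
wrist 1517 ring [ 0.613  -0.0237] cost 1.977161018881619e-07 [ 0.5833 -0.0535  0.1265] [0.6425 0.0053 0.131 ]
top 256 ring [ 0.6141 -0.0238] cost 2.2854618440969474e-08 [ 0.5841 -0.0507  0.1265] [0.6397 0.0058 0.133 ]
side 197 ring [ 0.6134 -0.022 ] cost 1.8749313783134275e-06 [ 0.5838 -0.0521  0.1267] [0.6391 0.0089 0.1338]
[(0.7, array([ 0.615, -0.021,  0.128])), (0.33, array([ 0.544, -0.086,  0.272]))]
t 15.88 tcp [ 0.5321 -0.0826  0.2624] rpy [-179.99    0.     -9.16] q [-0.01  0.62  0.2   1.57 -0.15  0.96 -1.49] gap 0.290 F [ 0.8  0.  -0.8] -> shift [ 6.9  -7.25  1.24] turn -0.1
```

View pics/w5.png

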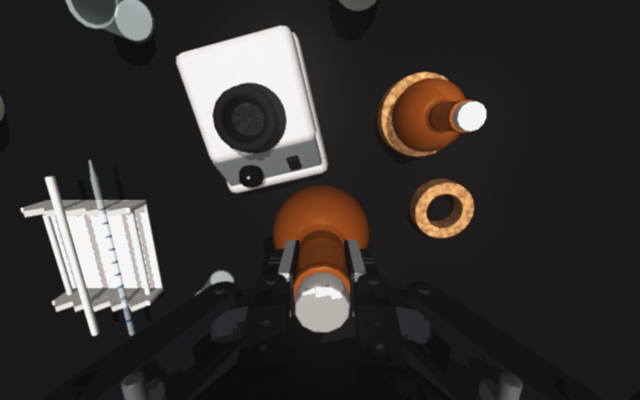

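Flask held upright, ring clear at (250,118), rod and pipette in the rest at left. Ring centre ≈ (0.613, -0.0233).

Emit:
send_rows --pt "1 1 -1 0 0" --pt "1 3 -3 0 0" --pt "1 5.3 -5.5 0.5 0" --pt "1 6.8 -7 2 0" --pt "1 7 -7.2 3.5 0"

```text
t: 16.3
tcp_pos: [0.615, -0.0191, 0.2263]
orientation: [-3.14, -0.001, -0.156]
ft_force: [-1.4, 0.2, -1.3]
finger_gap: 0.286
finger_force: 59.4
```

Emit:
send_rows --pt "1 0 0 0.5 0" --pt "1 0 0 1 0" --pt "1 0 0 1.2 0" --pt "1 0 0 1.2 0" --pt "1 0 0 1.2 0"

```text
t: 16.72
tcp_pos: [0.6128, -0.0227, 0.2162]
orientation: [-3.141, -0.001, -0.16]
ft_force: [0.8, -0.2, -0.7]
finger_gap: 0.291
finger_force: 59.4
```

```bash
cat > bulb.py <<'E'
from ring import *
def bulb(n,sv=None):
    T,o=pose(); p,d,K,W=cam(n); Q=cloud(d,K,W); X,Y,Z=[Q[...,i] for i in range(3)]
    if sv: save(p,sv)
    m=(np.hypot(X-T[0,3],Y-T[1,3])<.042)&(Z<T[2,3]-.003)&(Z>T[2,3]-.09)&(p[...,0].astype(int)>p[...,2].astype(int)+30); P=Q[m]
    if len(P)<20: print('few'); return
    r=least_squares(lambda c:np.linalg.norm(P-c,axis=1)-.032,[T[0,3],T[1,3],T[2,3]-.03],loss='soft_l1',f_scale=.002); print(n,len(P),'bulb centre',r.x.round(4),'rel tcp',(r.x-T[:3,3]).round(4))
E
python3 - <<'E'
from bulb import *
for n in ['top','side']: bulb(n); ring(n)
to(.6125,-.0228,.181,-9.1)
E
```

```text
few
top few 0
side 549 bulb centre [ 0.6135 -0.0236  0.1856] rel tcp [ 0.0007 -0.0011 -0.0305]
side 162 ring [ 0.6135 -0.0218] cost 1.523113451382958e-07 [ 0.5839 -0.0497  0.1267] [0.6385 0.0081 0.1336]
t 16.92 tcp [ 0.6128 -0.0223  0.2158] rpy [-1.7999e+02 -3.0000e-02 -9.1300e+00] q [-0.11  0.8   0.2   1.36 -0.17  1.   -1.6 ] gap 0.286 F [-0.   0.3 -1.1] -> shift [-0.03  0.05  3.48] turn -0.0
```

Emit:
send_rows --pt "1 0 0 0.8 0" --pt "1 0 0 1.8 0" --pt "1 0 0 2.6 0" --pt "1 0 0 3 0" --pt "1 0 0 3.1 0"

```text
t: 17.33
tcp_pos: [0.6126, -0.0223, 0.1834]
orientation: [3.141, 0.001, -0.159]
ft_force: [0.1, -0.1, 5.1]
finger_gap: 0.287
finger_force: 59.7
```

Emit:
send_rows --pt "1 0 0 0.1 0" --pt "1 0 0 0.2 0" --pt "1 0 0 0.3 0" --pt "1 0 0 0.4 0" --pt "1 0 0 0.4 0"

```text
t: 17.75
tcp_pos: [0.613, -0.0224, 0.1808]
orientation: [-3.142, -0.001, -0.159]
ft_force: [-0.0, -1.2, 5.7]
finger_gap: 0.283
finger_force: 59.9
```

Emit:
send_rows --pt "1 0 0 0.1 0" --pt "1 0 0 0.2 0" --pt "1 0 0 0.3 0" --pt "1 0 0 0.4 0" --pt "1 0 0 0.4 0"

```text
t: 18.17
tcp_pos: [0.6133, -0.0224, 0.1771]
orientation: [-3.142, -0.002, -0.159]
ft_force: [0.5, -1.0, 9.1]
finger_gap: 0.289
finger_force: 60.1
```

Emit:
send_rows --pt "1 0 0 0.1 0" --pt "1 0 0 0.2 0" --pt "1 0 0 0.2 0" --pt "1 0 0 0.2 0" --pt "1 0 0 0.2 0"

```text
t: 18.58
tcp_pos: [0.6134, -0.0225, 0.1754]
orientation: [-3.141, -0.002, -0.159]
ft_force: [-0.5, -1.4, 11.5]
finger_gap: 0.293
finger_force: 60.2
```

```bash
python3 - <<'E'
from bulb import *
bulb('side','s6.png'); bulb('side')
to(.6128,-.0223,.173,-9.1)
E
```

```text
side 508 bulb centre [ 0.6137 -0.0234  0.1452] rel tcp [ 0.0003 -0.0009 -0.0302]
side 502 bulb centre [ 0.6136 -0.0235  0.1451] rel tcp [ 0.0002 -0.001  -0.0303]
t 18.68 tcp [ 0.6133 -0.0225  0.1753] rpy [-1.7999e+02 -1.1000e-01 -9.1300e+00] q [-0.1   0.84  0.19  1.41 -0.18  0.9  -1.59] gap 0.289 F [ 0.  -2.  11.9] -> shift [-0.06 -0.01  0.23] turn -0.0
```

Emit:
send_rows --pt "1 0 0 0.05 0" --pt "1 0 0 0.1 0" --pt "1 0 0 0.1 0" --pt "1 0 0 0.1 0" --pt "1 0 0 0.1 0"

```text
t: 19.1
tcp_pos: [0.6134, -0.0225, 0.1744]
orientation: [-3.141, -0.002, -0.159]
ft_force: [0.2, -1.0, 12.6]
finger_gap: 0.289
finger_force: 60.3
```

Emit:
send_rows --pt "1 0 0 0.05 0" --pt "1 0 0 0.1 0" --pt "1 0 0 0.1 0" --pt "1 0 0 0.1 0" --pt "1 0 0 0.1 0"

```text
t: 19.52
tcp_pos: [0.6137, -0.0226, 0.1738]
orientation: [-3.141, -0.003, -0.16]
ft_force: [1.2, -2.0, 15.1]
finger_gap: 0.288
finger_force: 61.4
```

Emit:
send_rows --pt "1 0 0 0.03 0" --pt "1 0 0 0.06 0" --pt "1 0 0 0.06 0" --pt "1 0 0 0.06 0" --pt "1 0 0 0.06 0"

```text
t: 19.93
tcp_pos: [0.6139, -0.0226, 0.1736]
orientation: [-3.141, -0.004, -0.159]
ft_force: [0.0, -1.2, 22.7]
finger_gap: 0.289
finger_force: 62.1
```

```bash
python3 - <<'E'
from bulb import *
bulb('side','s7.png')
for i in range(3): cam('top'); to(.6128,-.0223,.173,-9.1)
E
```

```text
side 507 bulb centre [ 0.6141 -0.0235  0.1434] rel tcp [ 0.0002 -0.0009 -0.0302]
t 20.03 tcp [ 0.6139 -0.0226  0.1736] rpy [-179.99   -0.22   -9.14] q [-0.1   0.84  0.19  1.41 -0.18  0.9  -1.59] gap 0.289 F [-0.4 -1.9 22.7] -> shift [-0.11 -0.02  0.06] turn -0.0
t 20.08 tcp [ 0.6139 -0.0226  0.1736] rpy [-179.99   -0.22   -9.14] q [-0.1   0.84  0.19  1.41 -0.18  0.9  -1.59] gap 0.291 F [ 0.3 -2.1 23.2] -> shift [-0.11 -0.02  0.06] turn -0.0
t 20.13 tcp [ 0.6138 -0.0227  0.1736] rpy [-179.99   -0.21   -9.14] q [-0.1   0.84  0.19  1.41 -0.18  0.9  -1.59] gap 0.288 F [-0.7 -1.5 22.7] -> shift [-0.11 -0.02  0.06] turn -0.0
```

Force rose sharply with no further travel: lower stop reached after ~10 mm, with no slip in the grip. I'll ease the push slightly and take a last look.

Emit:
send_rows --pt "1 0 0 -0.02 0" --pt "1 0 0 -0.02 0" --pt "1 0 0 -0.02 0" --pt "1 0 0 -0.02 0" --pt "1 0 0 -0.02 0"

```text
t: 20.55
tcp_pos: [0.6138, -0.0226, 0.1737]
orientation: [-3.141, -0.003, -0.159]
ft_force: [0.5, -1.9, 20.7]
finger_gap: 0.286
finger_force: 62.0
```

```bash
python3 - <<'E'
from bulb import *
from rr import rod
bulb('side','s8.png'); p,d,K,W=cam('side'); rod(cloud(d,K,W),p,np.array([.4625,.270,np.radians(-9.1)]),.040,.075)
to(.6128,-.0223,.173,-9.1)
E
```

```text
side 509 bulb centre [ 0.6141 -0.0236  0.1436] rel tcp [ 0.0003 -0.001  -0.0301]
rod in rest frame: n 812 x ends -0.1247 0.1244 med [-0.0113  0.0161  0.0521] u [ 1.e+00 -4.e-04 -1.e-04]
t 20.65 tcp [ 0.6138 -0.0226  0.1737] rpy [-179.99   -0.21   -9.14] q [-0.1   0.84  0.19  1.41 -0.18  0.9  -1.59] gap 0.290 F [-0.3 -1.  20.6] -> shift [-0.11 -0.02  0.07] turn -0.0
```

View pics/s8.png

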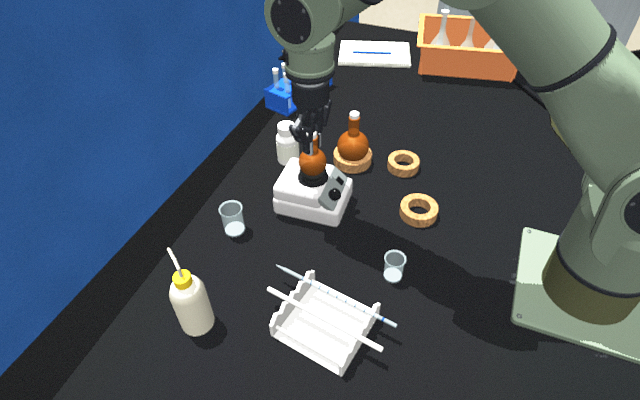

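Flask seated upright in the cup at (313,165), rod level in the rest at (325,320), and everything else where it stood.

```bash
python3 -c "
from workcell import order
print(order.job_done())"
```

```text
the job is handed in; nothing more can be done
None
```

The job is handed in at about 21 s: the rod lies level and centred in the rest's free notches at y = +14 mm, and the small flask is upright in the cup, still gripped by its neck and held at the lower stop with about 20 N.

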